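# Spent battery pack through the return flap

## Task

Return the spent battery pack (red top) that stands in the guide lane of the grey return chute: push the yellow self-closing flap open with one finger and, while that finger keeps it open, push the pack along the lane with the other finger until it drops over the edge into the blue bin behind. The pack must not touch the flap, and must be pushed only, not lifted; then take the fingers away so that the flap swings shut, with the other things on the bench left where they are.

Things in the scene. Friction and masses are not known exactly. Their poses are not given: they have to be found in the camera images.
- chute: grey return chute with blue catch bin, fixed to the bench. Origin at bench level under the gateway, on the lane's centre line; x along the lane in the pushing direction (away from the robot), y left, z up; all chute coordinates below are mm in this frame. Everything is open from above; only the flap moves
- deck_edge (a point): where the lane's centre line meets the deck's sheer far edge (chute 0, 0, 100). Flat deck top at z 100, x -170 to 0, y -38 to 103. On it the lane, y -28 to 28, x -170 to -5: right wall 4 thick, 30 high above the deck; left curb 4 thick (y 28 to 32), only 10 high. Left of the curb the deck is bare: a finger can travel at y 40 to 80 over it
- bin_floor (a point): centre of the rubber floor of the open-topped blue bin beyond the edge, chute (88, 25, 30). Inside the bin: x 5 to 172, y -54 to 104; rims at z 90
- hinge (a point): foot of the flap's upright hinge post at deck height, chute (0, 92, 100); post 10 mm across, up to z 158. A second post, 8 mm across and as high, stands at chute x -8, y -36 right of the lane
- flap (a joint): angle (rad) of the yellow flap about the hinge post: 0 = shut across the gateway, up to 1.6 as its free end swings away from the robot over the bin. Plate 4 mm thick, 4 to 120 mm from the hinge (shut: y 88 to -28), chute z 108 to 150. A spring always shuts it: 0.09 N m at 0, plus 0.15 N m per rad. A finger at chute y 60 that pushes along x has it past 1 rad when 40 mm beyond the gateway
- flap_push (a point): centre of the black finger patch on the flap's near face (towards the robot), 30 mm from the hinge, 129 mm above the bench; it moves with the flap; its axes are those of the flap (along the chute's when shut)
- pack: the spent battery pack: a black base 52 mm long (its x, along the lane) x 50 mm wide x 30 mm high with a red band, and a red top 32 x 34 mm that makes it 48 mm high in all; about 0.2 kg; origin at the centre of its underside, z up. It stands on the deck in the lane with 3 mm to spare on each side, and tips off the deck's edge by itself once its centre has passed it
- green_pack_a: bystander: charged battery pack with a green top, same shape as the red one, standing on the bench to the right of the chute
- green_pack_b: bystander: charged battery pack with a green top, standing on the bench to the left of the chute
- jar: bystander: clear jar with an orange cap, 56 mm across, 75 mm high
- screwdriver: bystander: screwdriver with a red handle lying on the bench
- wrench: bystander: steel wrench lying on the bench
- cup: bystander: open steel cup, 72 mm across, 85 mm high
- tape: bystander: yellow tape measure, 65 x 34 x 62 mm
Not all that is in view belongs to the job. What is shaped like the pack but purple is not meant.

How it is judged:
On the way, in this order (a step that is already met when the one before it is completed fails the run):
1. a finger has pushed the flap open (0.5 rad or more) while the pack is still on the deck (value of joint flap above 0.5 rad and x of pack in the frame of chute below -0.004 m and contact force between the fingers and flap above 0.2 N), for 0.05 s.
2. the pack's centre passes the deck's edge while a finger holds the flap open (0.5 rad or more) (value of joint flap above 0.5 rad and x of pack in the frame of chute above 0 m and contact force between the fingers and flap above 0.2 N).
At the end, for the whole second after the job is handed in: the red-topped pack lies at rest in the blue bin, wholly below the flap; the flap is shut (within 0.06 rad); the other things on the bench are within 30 mm of where they were (x of pack in the frame of chute between 0 and 0.175 m and y of pack in the frame of chute between -0.057 and 0.107 m and z of pack in the frame of chute below 0.09 m and linear speed of pack below 0.02 m/s and value of joint flap below 0.06 rad and distance of each of green_pack_a, green_pack_b, jar, screwdriver, wrench, cup, tape from where it was at the start of the episode below 0.03 m); the robot touches nothing.
It fails at once if the pack touches the flap (more than 0.5 N) (contact force between pack and flap above 0.5 N).
It fails at once if the pack is lifted (more than 12 mm above the deck) (z of pack in the frame of chute above 0.112 m).
It fails at once if another thing on the bench is moved by more than 30 mm (distance of any of green_pack_a, green_pack_b, jar, screwdriver, wrench, cup, tape from where it was at the start of the episode above 0.03 m).
It also fails if it takes over 35 s, if anything falls off the work surface, if the arm or the gripper's body presses on something with over 40 N, if the wrist force passes 120 N, or if a joint passes its speed limit or range.

## Robot

A 7-joint arm with a two-finger parallel gripper is mounted at the origin on the work surface. World frame = base frame: x ahead of the robot, y to its left, z up, the work surface at z = 0. Lengths are in m, angles in rad, forces in N, time in s.
With the tool pointing down it reaches from about 0.425 to 0.875 m from the base axis. Payload 4.7 kg.
Tool frame: the origin (TCP) lies at the very end of the fingers, on their centre line; the grasp point (between the pads) lies 19 mm behind it (ctrl.grasp_offset is the distance from the TCP to the grasp point, in m); z points along the fingers, y is the direction in which the jaws open and shut (so a half turn about z gives the same grasp; the last joint's range is limited). The gripper opens to 87 mm and grips with 3 to 60 N. Pads are 19 mm wide; open, the fingers measure 117 mm over their backs; the gripper's body (75 mm by 190 mm) begins 51 mm behind the grasp point.
Start: joints at [-1.282, 0.321, -0.07, 1.45, 0.023, 1.371, -0.057], TCP at [0.176, 0.626, 0.223] pointing down, gripper open.
Joint ranges: [-2.86, 2.86], [-0.3, 2.09], [-1.38, 1.24], [0.06, 2.45], [-1.56, 4.7], [0.09, 2.05], [-2.69, 2.69]. Speed limits (rad/s): [2.57, 2.57, 3.14, 3.14, 3.14, 3.14, 3.14].

## Interface

Orientations are given as a rotation vector (axis times angle).
In Python, from bench import ctrl gives the robot as it stands.
- The arm moves only by the shell command python3 -m creep 'ROWS' [FORCE]. ROWS is JSON, a list that holds one entry, the list of rows, each a list of 7 numbers: the opening, from 0 (shut) to 1 (fully open), then the shift along the tool's x, y, z in mm, then the turn, a rotation vector about the tool's x, y, z in rad. In form: [[[grip, dx, dy, dz, rx, ry, rz], ...]]. A call has 1 to 5 rows; each row is the pose to reach, as a shift and turn from the pose commanded when the call began, along the tool's axes at that moment; what a row does not reach only later rows make up. A row lasts 1/10 s, in which the tool goes at most 50 mm and 8.59 degrees, less where a joint would pass 70% of its speed; a pose out of reach is approached as far as the arm can. A call with a gripper value outside its range is refused whole. The fingers move at their own pace and stop on an object; FORCE is the grip in N (left out, the last holds). Time passes only in rows, so rows that repeat a pose let the fingers close. It gives the time, the measured TCP pose, the force and the opening at its end, in the units of the state.
- ctrl.get_state(): the state, without advancing time (a new reading comes with each control period).
- ctrl.get_image(name): name is "scene" or "top" or "wrist"; returns the picture (480x640x3 uint8, red, green, blue); there is no depth.
- ctrl.camera_params(name): a dict with "K" (3x3 intrinsics, pixels), "pose" (4x4, takes a point from camera to world coordinates). Camera axes: x right, y down, z forward; pixel columns grow to the right and rows downward; lengths in m; the calibration is good to about 2 mm. A picture is of the moment at which its call begins: read the wrist's pose just before it. camera_params takes no time and is no camera call; for the wrist camera it gives the pose at the moment of the call.
- ctrl.close_job(): hands the job in, once; it reports no verdict.
The state is a dict: "time": time; "joint_positions": joint angles; "qd": joint speeds; "joint_torque": joint torques, N m; "position": TCP position; "tool_rot": TCP orientation; "ft_force": force on the tool from outside, world axes, zero at the start; "torque": the same for the moment, N m; "grip_width": opening from 0.0 (shut) to 1.0 (fully open).
Only numpy, scipy, OpenCV 4.12 (cv2) and the standard library are available. Lean on these libraries where they do the work, as an engineer would, in place of code of your own. Each camera call takes 0.05 s, during which the arm holds its last target. There are 200 camera calls.

## Working session

There is one attempt and no reset: what is moved stays moved. The work goes in short steps, Python scripts to look and compute and a shell command to move; the robot and the scene stay as the last step left them, time stands still between calls to the robot, and variables do not carry over. Pictures are saved under pics/ and viewed, about 8 in all and at most 12, crops included, and the job is handed in when it is done.

```bash
mkdir -p pics; ls
python3 - <<'E'
from bench import ctrl
import cv2
s=ctrl.get_state();print(s)
for n in("scene","top"):
    cv2.imwrite(f"pics/{n}0.png",ctrl.get_image(n)[:,:,::-1]);p=ctrl.camera_params(n);print(n,p["K"],p["pose"])
E
```

```text
pics
{'time': 0.0, 'joint_positions': array([-1.28189232,  0.32180667, -0.0700693 ,  1.45169626,  0.02261606,
        1.37074536, -0.05688604]), 'qd': array([ 0.00076444,  0.00199873, -0.0013371 , -0.00026974,  0.00144131,
       -0.00130243,  0.00154205]), 'joint_torque': array([-1.57211758e-06, -4.91280127e+01, -4.03657313e-01, -3.12535536e+01,
       -6.36885781e-02,  4.37744055e-02,  1.92657567e-04]), 'position': array([0.17629741, 0.62506896, 0.2214613 ]), 'tool_rot': array([-4.30232696e-01, -3.11185182e+00,  2.92755871e-03]), 'ft_force': array([-0.069648  ,  0.74396629,  0.39036016]), 'torque': array([-0.04611753, -0.00466807,  0.03290227]), 'grip_width': 1.0007789996603116}
scene [[436.35029302   0.         319.96255851]
 [  0.         436.35029302 235.98690276]
 [  0.           0.           1.        ]] [[ 0.3092153   0.81855853 -0.48409485  1.06660635]
 [ 0.95094229 -0.27134847  0.14858927 -0.18835977]
 [-0.00972938 -0.50629235 -0.86230702  1.12281223]
 [ 0.          0.          0.          1.        ]]
top [[526.10941449   0.         322.92008315]
 [  0.         526.10941449 243.62680689]
 [  0.           0.           1.        ]] [[-0.02361658 -0.99858347  0.04767926  0.44180788]
 [-0.99971103  0.02380344  0.00335517 -0.01547146]
 [-0.00448535 -0.04758624 -0.99885706  1.29276828]
 [ 0.          0.          0.          1.        ]]
```

View pics/top0.png

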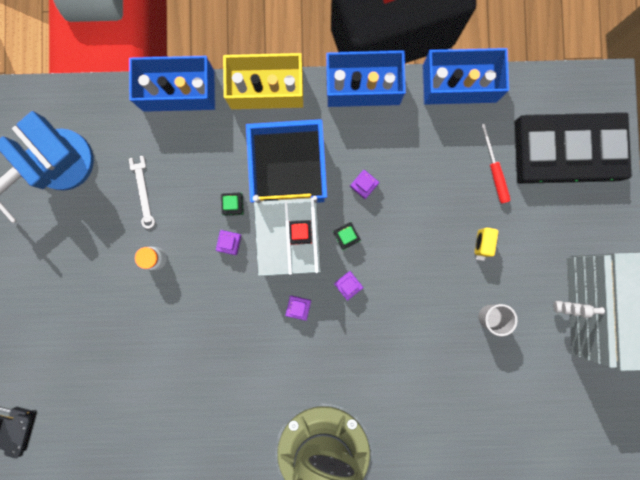

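View pics/scene0.png

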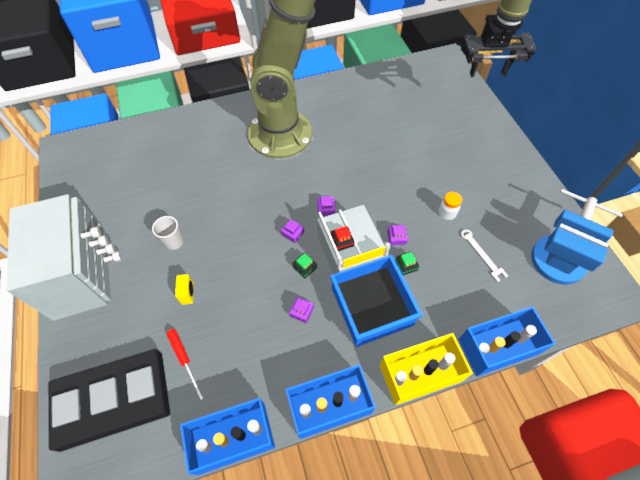

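The top view shows the chute with the flap at about (255–313, 197) and the red pack at about (300, 232). The lane lies between columns 287 and 317. Next I'll measure the chute.

```bash
cat > h.py <<'E'
import numpy as np,cv2
from bench import ctrl
def ray(n,uv,z,p=None):
    p=p or ctrl.camera_params(n);T=p["pose"];d=T[:3,:3]@np.linalg.solve(p["K"],[uv[0],uv[1],1.]);o=T[:3,3]
    return o+d*(z-o[2])/d[2]
def proj(n,P,p=None):
    p=p or ctrl.camera_params(n);T=p["pose"];c=T[:3,:3].T@(np.array(P)-T[:3,3]);q=p["K"]@c;return q[:2]/q[2]
def mask(img,lo,hi,roi):
    h=cv2.cvtColor(img,cv2.COLOR_BGR2HSV);m=cv2.inRange(h,lo,hi);k=np.zeros_like(m);x0,y0,x1,y1=roi;k[y0:y1,x0:x1]=m[y0:y1,x0:x1];return k
E
python3 - <<'E'
from h import *
im=cv2.imread("pics/top0.png");roi=(240,110,335,290)
for n,lo,hi,z in(("red",(0,150,120),(8,255,255),.148),("yel",(20,120,120),(35,255,255),.150),("blue",(100,150,80),(125,255,255),.09)):
    m=mask(im,lo,hi,roi);c=max(cv2.findContours(m,0,2)[0],key=cv2.contourArea);r=cv2.minAreaRect(c)
    print(n,r,cv2.contourArea(c));print([ray("top",q,z).round(4)[:2] for q in cv2.boxPoints(r)],ray("top",r[0],z).round(4))
cv2.imwrite("pics/crop.png",cv2.resize(im[115:285,240:330],None,fx=3.5,fy=3.5,interpolation=2))
E
```

```text
red ((299.5, 231.0), (16.0, 17.0), 90.0) 241.5
[array([0.5432, 0.057 ]), array([0.5423, 0.0199]), array([0.5073, 0.0206]), array([0.5082, 0.0577])] [0.5252 0.0388 0.148 ]
yel ((285.48443603515625, 196.25096130371094), (4.304101943969727, 51.21257019042969), 86.42366790771484) 157.5
[array([0.6045, 0.1238]), array([0.6088, 0.012 ]), array([0.5993, 0.0116]), array([0.595 , 0.1234])] [0.6019 0.0677 0.15  ]
blue ((286.0700378417969, 162.12063598632812), (82.08983612060547, 76.60053253173828), 86.42366790771484) 1425.0
[array([0.7818, 0.1617]), array([ 0.7886, -0.0155]), array([ 0.5977, -0.0228]), array([0.5909, 0.1531])] [0.6894 0.0691 0.09  ]
```

View pics/crop.png

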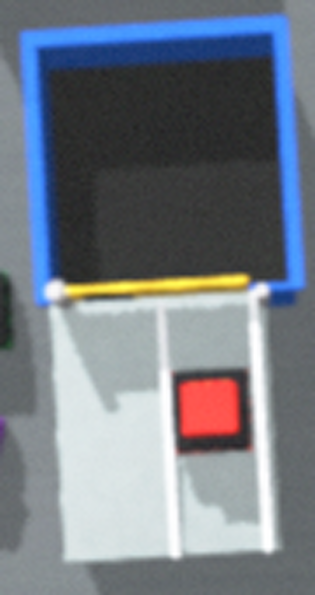

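Run:
```python
from h import *
# chute points (x,y,z) and crop pixels
A=[((0,92,158),(55,290)),((-8,-36,158),(261,291)),((-170,-32+2,130),(268,552)),((-170,30,110),(175,558)),((-170,103,100),(66,561)),((0,30,150),(157,286))]
c=[];w=[]
for P,q in A:
    W=ray("top",(240+q[0]/3.5,115+q[1]/3.5),P[2]/1000);c.append(P[:2]);w.append(W[:2]*1000)
c=np.array(c,float);w=np.array(w)
cm,wm=c.mean(0),w.mean(0);U,S,V=np.linalg.svd((c-cm).T@(w-wm));R=(U@V).T
t=wm-R@cm;print(np.degrees(np.arctan2(R[1,0],R[0,0])),t,(w-(c@R.T+t)).round(1))
print("pack in chute",R.T@(ray("top",(299.5,231.),.148)[:2]*1000-t))
s=ctrl.get_state();from scipy.spatial.transform import Rotation as Q
print(Q.from_rotvec(s["tool_rot"]).as_matrix().round(3))
```

```text
1.968743009512925 [602.28556283  39.51569397] [[-0.3  0.3]
 [-0.4  0.8]
 [-0.   0.3]
 [-0.5  0.4]
 [ 1.6 -1.4]
 [-0.3 -0.4]]
pack in chute [-77.02852496   1.92730863]
[[-0.962  0.271 -0.   ]
 [ 0.271  0.962 -0.002]
 [-0.    -0.002 -1.   ]]
```

```bash
python3 -m creep '[[[1,-34,-31,0,0,0,0],[1,-68,-62,0,0,0,0],[1,-102,-93,0,0,0,0],[1,-136,-124,0,0,0,0],[1,-170,-155,0,0,0,0]]]'
python3 -m creep '[[[1,-34,-31,0,0,0,0],[1,-68,-62,0,0,0,0],[1,-102,-93,0,0,0,0],[1,-136,-124,0,0,0,0],[1,-170,-155,0,0,0,0]]]'
python3 -m creep '[[[1,-34,-31,0,0,0,0.12],[1,-68,-62,0,0,0,0.24],[1,-102,-93,0,0,0,0.36],[1,-136,-124,0,0,0,0.48],[1,-140,-132,0,0,0,0.61]]]'
python3 -m creep '[[[1,0,0,0,0,0,0],[1,0,0,0,0,0,0]]]'
python3 - <<'E'
from h import *
from scipy.spatial.transform import Rotation as Q
s=ctrl.get_state();print(s["time"],s["position"],Q.from_rotvec(s["tool_rot"]).as_matrix().round(3))
for n in("wrist","top"): cv2.imwrite(f"pics/{n}1.png",ctrl.get_image(n)[:,:,::-1])
E
```

```text
time: 0.6
position: [0.2986, 0.4283, 0.2221]
tool_rot: [-0.43, -3.112, 0.001]
ft_force: [1.1, -0.1, 0.7]
grip_width: 1.002
time: 1.1
position: [0.42, 0.2331, 0.2224]
tool_rot: [-0.43, -3.112, -0.0]
ft_force: [0.6, 0.5, -0.1]
grip_width: 1.001
time: 1.6
position: [0.5205, 0.0634, 0.2225]
tool_rot: [1.363, 2.828, -0.003]
ft_force: [0.5, -0.0, -0.7]
grip_width: 0.998
time: 1.8
position: [0.5179, 0.071, 0.2222]
tool_rot: [-1.339, -2.841, -0.0]
ft_force: [-0.5, 1.0, 0.7]
grip_width: 1.004
1.8 [0.51790271 0.07096217 0.2221578 ] [[-0.636  0.771 -0.001]
 [ 0.771  0.636  0.001]
 [ 0.001 -0.    -1.   ]]
```

View pics/wrist1.png

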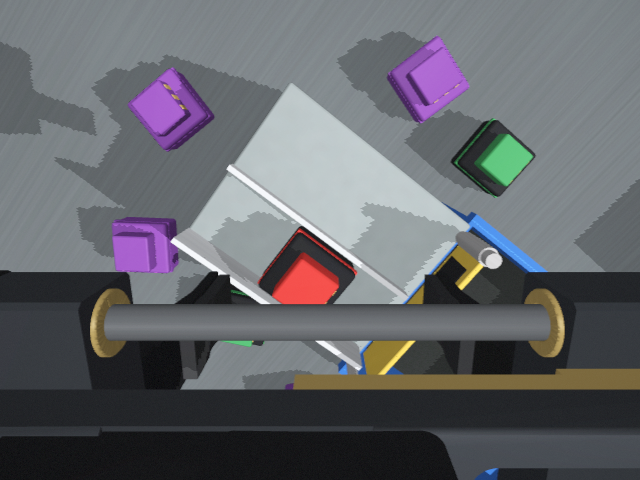

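Run:
```python
from h import *
a=np.radians(1.97);R=np.array([[np.cos(a),-np.sin(a)],[np.sin(a),np.cos(a)]]);t=np.array([602.3,39.5])
p=ctrl.camera_params("wrist")
for n,q,z in(("hinge 0,92",(490,258),.158),("curb end -170,30",(230,168),.11),("corner -170,103",(292,85),.1),("wall end -170,-30",(178,240),.13)):
    print(n,(R.T@(ray("wrist",q,z,p)[:2]*1000-t)).round(1))
im=cv2.imread("pics/wrist1.png");m=mask(im,(0,150,120),(8,255,255),(240,200,380,303))
ys,xs=np.nonzero(m);
for f in("argmin(xs)","argmin(ys)","argmax(xs)"):
    i=eval("np."+f);print("redtop",(xs[i],ys[i]),(R.T@(ray("wrist",(xs[i],ys[i]),.148,p)[:2]*1000-t)).round(1))
s=ctrl.get_state();P=s["position"];c=R.T@(P[:2]*1000-t);from scipy.spatial.transform import Rotation as Q
y=R.T@Q.from_rotvec(s["tool_rot"]).as_matrix()[:2,1];print("tcp",c,"flapF",c+51*y,"packF",c-51*y)
```

```text
hinge 0,92 [-2.8 93.2]
curb end -170,30 [-167.6   30.9]
corner -170,103 [-166.8  102. ]
wall end -170,-30 [-165.6  -26.9]
redtop (np.int64(258), np.int64(282)) [-106.2  -11.1]
redtop (np.int64(299), np.int64(229)) [-106.2   33.9]
redtop (np.int64(356), np.int64(272)) [-59.8  33.4]
tcp [-83.33749099  35.17280936] flapF [-42.94171396  66.30448353] packF [-123.73326803    4.04113519]
```

```bash
python3 -m creep '[[[1,-1.5,-1.5,30,0,0,0],[1,-1.5,-1.5,60,0,0,0],[1,-1.5,-1.5,85,0,0,0],[1,-1.5,-1.5,95,0,0,0],[1,-1.5,-1.5,95,0,0,0]]]'
python3 -m creep '[[[1,0,0,5,0,0,0],[1,0,0,10,0,0,0],[1,0,0,14,0,0,0],[1,0,0,14,0,0,0]]]'
python3 - <<'E'
from h import *
for n in("wrist","scene"): cv2.imwrite(f"pics/{n}2.png",ctrl.get_image(n)[:,:,::-1])
im=cv2.imread("pics/scene2.png");cv2.imwrite("pics/scene2c.png",cv2.resize(im[190:350,270:430],None,fx=3.5,fy=3.5,interpolation=2))
E
```

```text
time: 2.4
position: [0.517, 0.0688, 0.1264]
tool_rot: [-1.34, -2.839, 0.003]
ft_force: [-0.2, 0.2, 0.4]
grip_width: 0.999
time: 2.8
position: [0.5181, 0.0679, 0.1134]
tool_rot: [-1.345, -2.839, 0.0]
ft_force: [-0.3, -0.5, 0.3]
grip_width: 0.999
```

View pics/scene2c.png

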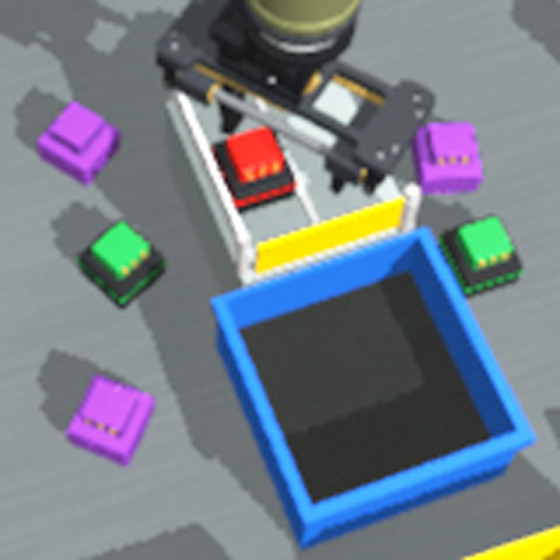

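View pics/wrist2.png

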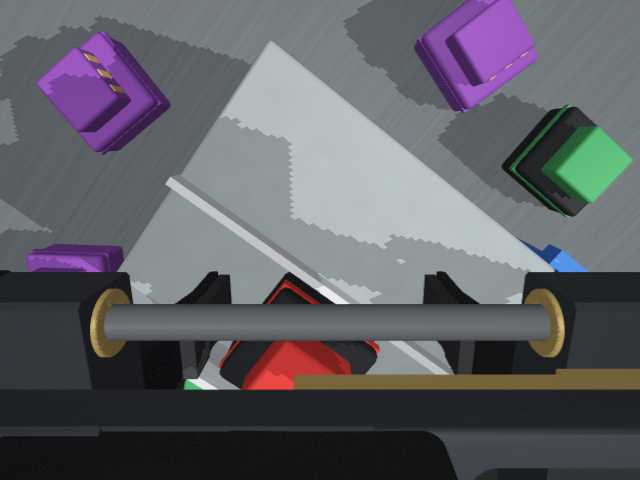

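```bash
cat > chk.py <<'E'
from h import *
from scipy.spatial.transform import Rotation as Q
a=np.radians(1.97);R=np.array([[np.cos(a),-np.sin(a)],[np.sin(a),np.cos(a)]]);t=np.array([602.3,39.5])
s=ctrl.get_state();c=R.T@(s["position"][:2]*1000-t);y=R.T@Q.from_rotvec(s["tool_rot"]).as_matrix()[:2,1]
print(s["time"],"flapF",c+51*y,"packF",c-51*y,"z",s["position"][2],"F",s["ft_force"])
E
python3 -m creep '[[[1,-4.9,6.3,0,0,0,0],[1,-9.7,12.7,0,0,0,0],[1,-14.6,19,0,0,0,0],[1,-19.5,25.3,0,0,0,0],[1,-24.4,31.7,0,0,0,0]]]'
python3 -m creep '[[[1,-4.9,6.3,0,0,0,0],[1,-9.1,11.9,0,0,0,0],[1,-9.1,11.9,0,0,0,0]]]'
python3 - <<'E'
import chk;from h import *
im=cv2.cvtColor(ctrl.get_image("scene"),4);cv2.imwrite("pics/scene3c.png",cv2.resize(im[190:350,270:430],None,fx=3.5,fy=3.5,interpolation=2))
E
```

```text
time: 3.4
position: [0.5576, 0.069, 0.1132]
tool_rot: [-1.343, -2.837, 0.002]
ft_force: [-6.4, 0.8, 3.6]
grip_width: 0.999
time: 3.7
position: [0.5727, 0.0697, 0.1128]
tool_rot: [-1.343, -2.837, 0.003]
ft_force: [-5.4, -0.7, 0.4]
grip_width: 1.0
3.7 flapF [12.01209898 62.16654823] packF [-69.0508441    0.25753768] z 0.11276013921805524 F [-5.42957687 -0.70172699  0.38126053]
```

View pics/scene3c.png

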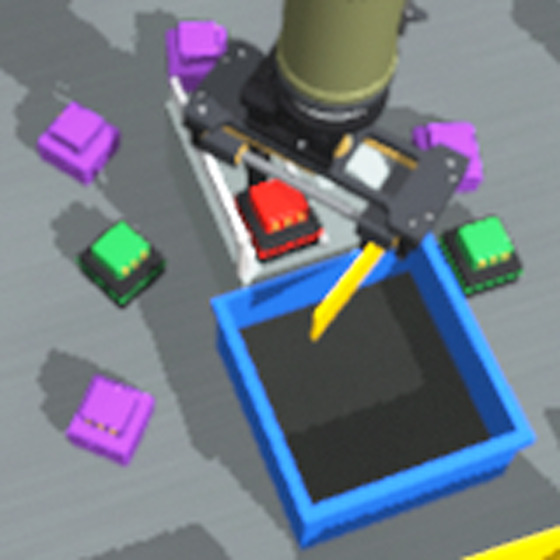

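The flap stands open well clear of the pack, and the pack is about 30 mm short of the edge. I'll keep pushing.

```bash
python3 -m creep '[[[1,-4.3,5.5,0,0,0,0],[1,-8.5,11,0,0,0,0],[1,-12.8,16.6,0,0,0,0],[1,-17,22.2,0,0,0,0],[1,-17,22.2,0,0,0,0]]]'
python3 - <<'E'
import chk;from h import *
im=cv2.cvtColor(ctrl.get_image("scene"),4);cv2.imwrite("pics/scene4c.png",cv2.resize(im[190:350,270:430],None,fx=3.5,fy=3.5,interpolation=2))
E
```

```text
time: 4.25
position: [0.6003, 0.0681, 0.1127]
tool_rot: [-1.346, -2.837, 0.006]
ft_force: [-4.7, -3.4, -0.6]
grip_width: 0.997
4.25 flapF [39.58340671 59.53063299] packF [-41.60223619  -2.21641548] z 0.11266251351174701 F [-4.73968757 -3.38383795 -0.60554195]
```

View pics/scene4c.png

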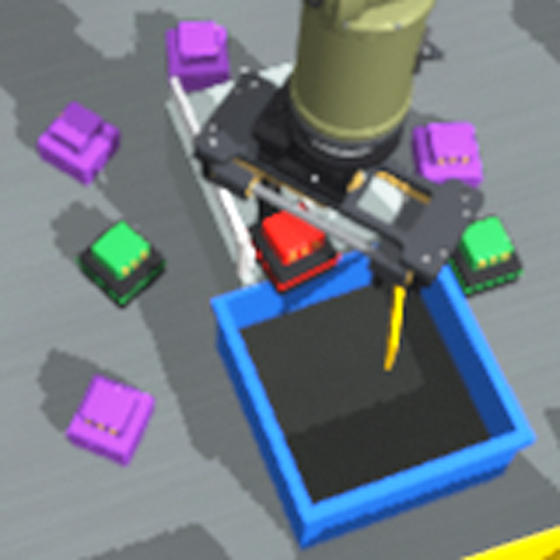

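```bash
python3 -m creep '[[[1,-1.6,4.7,0,0,0,0],[1,-4.5,8.5,0,0,0,0],[1,-7,12.3,0,0,0,0],[1,-7,12.3,0,0,0,0],[1,-7,12.3,0,0,0,0]]]'
python3 - <<'E'
import chk;from h import *
im=cv2.cvtColor(ctrl.get_image("scene"),4);cv2.imwrite("pics/scene5c.png",cv2.resize(im[190:350,270:430],None,fx=3.5,fy=3.5,interpolation=2))
E
```

```text
time: 4.8
position: [0.6149, 0.0701, 0.1131]
tool_rot: [1.347, 2.837, -0.005]
ft_force: [-3.1, -3.4, 0.7]
grip_width: 1.001
4.8 flapF [54.28440741 61.04970372] packF [-26.93001678  -0.66047848] z 0.11305691601181153 F [-3.06088409 -3.39573155  0.74402033]
```

View pics/scene5c.png

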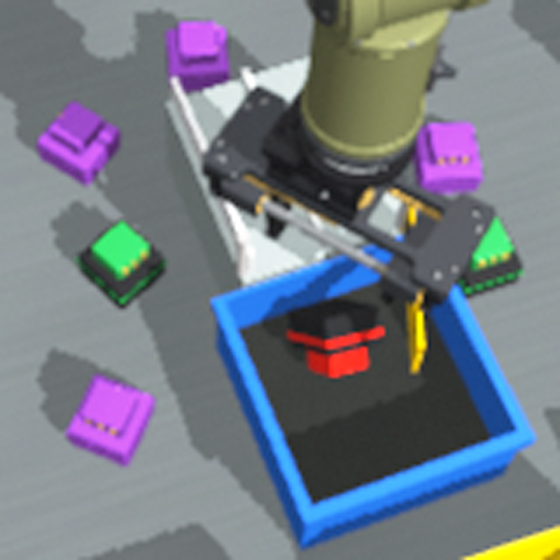

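```bash
python3 -m creep '[[[1,0,0,0,0,0,0],[1,0,0,0,0,0,0],[1,0,0,0,0,0,0],[1,0,0,0,0,0,0],[1,0,0,0,0,0,0]]]'
python3 -m creep '[[[1,4.9,-6.3,0,0,0,0],[1,9.7,-12.7,0,0,0,0],[1,14.6,-19,0,0,0,0],[1,19.5,-25.3,0,0,0,0],[1,24.4,-31.7,0,0,0,0]]]'
python3 -m creep '[[[1,6,-8,0,0,0,0],[1,12,-16,0,0,0,0],[1,18,-24,0,0,0,0],[1,24,-31.7,0,0,0,0],[1,27,-36,0,0,0,0]]]'
python3 -m chk
python3 -m creep '[[[1,0,0,0,0,0,0],[1,0,0,-15,0,0,0],[1,0,0,-40,0,0,0],[1,0,0,-70,0,0,0],[1,0,0,-100,0,0,0]]]'
python3 -m creep '[[[1,25,-35,-10,0,0,0],[1,50,-70,-20,0,0,0],[1,60,-90,-20,0,0,0],[1,60,-90,-20,0,0,0],[1,60,-90,-20,0,0,0]]]'
python3 - <<'E'
from h import *
from chk import R,t
for n in("scene","top"): cv2.imwrite(f"pics/{n}6.png",cv2.cvtColor(ctrl.get_image(n),4))
a=cv2.resize(cv2.imread("pics/scene6.png")[190:350,270:430],(400,400));b=cv2.resize(cv2.imread("pics/top6.png")[115:285,210:380],(400,400));cv2.imwrite("pics/end.png",np.hstack([a,b]))
im0,im1=[cv2.imread(f"pics/top{i}.png") for i in(0,6)]
for n,lo,hi,roi in(("yelflap",(20,120,120),(35,255,255),(240,185,335,210)),("greenA",(50,120,80),(75,255,255),(330,215,365,255)),("greenB",(50,120,80),(75,255,255),(215,185,246,220)),("jar",(8,150,120),(20,255,255),(130,240,170,275)),("tape",(20,120,120),(35,255,255),(465,215,510,270)),("screw",(0,150,120),(8,255,255),(480,150,520,210))):
    print(n,[tuple(np.round(cv2.minAreaRect(cv2.findNonZero(mask(i,lo,hi,roi)))[0],1)) for i in(im0,im1)])
m=mask(im1,(0,150,100),(8,255,255),(240,110,335,290));q=cv2.minAreaRect(cv2.findNonZero(m))[0];print("red",q,R.T@(ray("top",q,.06)[:2]*1000-t))
print("diff cup,wrench",[cv2.absdiff(im0,im1)[r].max() for r in(np.s_[295:350,470:530],np.s_[150:235,125:160])])
E
```

```text
time: 5.35
position: [0.6149, 0.07, 0.1131]
tool_rot: [1.348, 2.837, -0.005]
ft_force: [-3.3, -3.6, -0.3]
grip_width: 0.997
time: 5.85
position: [0.5756, 0.0683, 0.114]
tool_rot: [1.348, 2.834, -0.002]
ft_force: [-1.9, -4.6, 0.8]
grip_width: 0.998
time: 6.35
position: [0.5295, 0.0707, 0.1138]
tool_rot: [1.343, 2.84, 0.002]
ft_force: [-0.5, 0.0, -0.3]
grip_width: 1.003
6.35 flapF [-31.21367101  64.69969417] packF [-112.22888908    2.72777662] z 0.11375566745933657 F [-0.53277656  0.00714968 -0.34859575]
time: 6.85
position: [0.5307, 0.0697, 0.2158]
tool_rot: [1.345, 2.838, 0.001]
ft_force: [0.7, 0.0, 0.1]
grip_width: 0.997
time: 7.35
position: [0.4235, 0.0593, 0.2349]
tool_rot: [1.344, 2.837, 0.004]
ft_force: [0.9, 0.1, 0.3]
grip_width: 1.001
7.35 flapF [-137.49810506   56.80859424] packF [-218.61470169   -5.02984512] z 0.23487938653908913 F [0.90135852 0.06186003 0.26733342]
yelflap [(np.float64(285.5), np.float64(196.3)), (np.float64(285.5), np.float64(196.3))]
greenA [(np.float64(347.0), np.float64(235.0)), (np.float64(347.0), np.float64(235.0))]
greenB [(np.float64(230.5), np.float64(202.5)), (np.float64(230.5), np.float64(203.0))]
jar [(np.float64(146.0), np.float64(257.5)), (np.float64(146.0), np.float64(257.5))]
tape [(np.float64(486.3), np.float64(241.6)), (np.float64(486.3), np.float64(241.6))]
screw [(np.float64(499.7), np.float64(182.4)), (np.float64(499.7), np.float64(182.4))]
red (275.45123291015625, 175.06097412109375) [65.01528056 55.20473415]
diff cup,wrench [np.uint8(12), np.uint8(8)]
```

View pics/end.png

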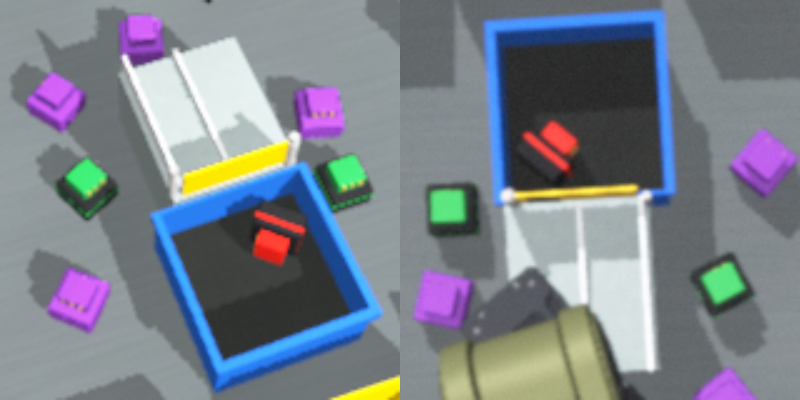

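The pack lies on its side in the bin, the flap is shut, the robot is clear, and nothing else has moved. I'm handing in.

```bash
python3 -c "
from bench import ctrl
print(ctrl.close_job())"
```

```text
the job is handed in; nothing more can be done
None
```

The red-topped pack is in the blue bin, the flap is shut again, and I handed the job in at about 7.4 s (limit 35 s).

**What I did:** I set the open gripper diagonally across the lane. One finger opened the flap at chute y of about 60 to 64, while the other pushed the pack along the lane. The pack tipped over the edge with the flap still held open. Then I backed the fingers out so the flap closed, and raised the arm clear.

**Last checks, from the pictures:**
- **Pack:** it lies on its side in the bin at about chute (65, 55). I didn't measure whether it was fully still, but it had been in the bin about 2.5 s by then.
- **Flap:** it appears in the top view exactly where it was at the start. In the pictures taken during the push, it stayed well clear of the pack.
- **Other things on the bench:** both green packs, the jar, the tape measure and the screwdriver are within 0.5 pixel (about 1 mm) of where they were. The cup and wrench areas look unchanged.
- **Forces:** the largest wrist reading printed was about 7 N, and it was under 1 N once the fingers were clear.

No check failed. The only disagreement was early on: the wrist and top cameras placed the chute up to about 5 mm apart, which was within the clearances I used.

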